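# Load two jam jars into the sprung serving rack

### The arm

A 7-joint arm with a two-finger parallel gripper is mounted at the origin on the work surface. World frame = base frame: x ahead of the robot, y to its left, z up, the work surface at z = 0. Lengths are in m, angles in rad, forces in N, time in s.
With the tool pointing down it reaches from about 0.4 to 0.9 m from the base axis. Payload 5.5 kg.
Tool frame: the origin (TCP) lies between the finger pads; the fingertips stand 8 mm ahead of it and the grasp point (between the pads) lies 11 mm behind it; z points along the fingers, y is the line along which they close (so a half turn about z gives the same grasp; the last joint's range is limited). The gripper opens to 92 mm and grips with 3 to 60 N. Pads are 19 mm wide; open, the fingers measure 130 mm over their backs; the gripper's body (75 mm by 190 mm) begins 47 mm behind the grasp point.
Start: joints at [1.506, 0.501, -0.427, 1.55, 0.221, 1.138, -0.21], TCP at [0.209, -0.615, 0.235] pointing down, gripper open.
Joint ranges: [-2.88, 2.88], [-0.31, 2.03], [-1.54, 1.56], [0.2, 2.42], [-1.41, 4.55], [0.19, 2.02], [-2.57, 2.57]. Speed limits (rad/s): [2.57, 2.57, 3.14, 3.14, 3.14, 3.14, 3.14].

### API

Orientations are given as [roll, pitch, yaw] about the fixed x, y, z axes, in that order (R = Rz(yaw) Ry(pitch) Rx(roll)).
In Python, from plant import ctrl gives the robot as it stands. The module is installed in compiled form; this text tells all that it offers.
- The arm moves only by the shell command python3 -m creep 'ROWS' [FORCE]. ROWS is JSON, a list of rows, each a list of 7 numbers: the shift along the tool's x, y, z in m, then the turn, a rotation vector about the tool's x, y, z in degrees, then the closure, from 0 (fully open) to 1 (shut). A call has 1 to 10 rows; each row shifts and turns the commanded pose from where the row before left it, along the tool's axes as they then stand; what a row does not reach is not made up. A row lasts 1/8 s, in which the tool goes at most 62.5 mm and 10.7 degrees, less where a joint would pass 70% of its speed; a pose out of reach is approached as far as the arm can. A call is refused whole if a number of a shift passes 0.0625 or a number of a turn 10.7, either way. A call with a gripper value outside its range is refused whole. The fingers move at their own pace and stop on an object; FORCE is the grip in N (left out, the last holds). Time passes only in rows, so rows that do not move let the fingers close. It gives the time, the measured TCP pose, the force, the opening and the grip force at its end, in the units of the state.
- ctrl.state(): the state, without advancing time (a new reading comes with each control period).
- ctrl.snapshot(name): name is "scene" or "side" or "wrist"; returns a dict with "image" (400x640x3 uint8, blue, green, red), "K" (3x3 intrinsics, pixels), "k1" (the pictures are not rectified: a ray, as slopes to the right and down, at radius r is drawn at 1 + k1 r^2 times it, then the intrinsics apply), "eye" and "orientation" of the camera in the world; the wrist camera has in their place "mount" (4x4, takes a point from camera to tool coordinates, whose origin is the TCP and whose axes are the flange's). Camera axes: x right, y down, z forward; pixel columns grow to the right and rows downward; lengths in m; the calibration is good to about 2 mm. A picture is of the moment at which its call begins: read the wrist's pose just before it. There is no depth.
- ctrl.job_done(): hands the job in; it is judged then, once.
The state is a dict: "t": time; "qpos": joint angles; "qd": joint speeds; "joint_efforts": joint torques, N m; "position": TCP position; "ee_rot": TCP orientation; "force": force on the tool from outside, world axes, zero at the start; "moment": the same for the moment, N m; "grip_width": finger opening in m; "grasp_force": force on a finger pad.
Only numpy, scipy, OpenCV 4.12 (cv2) and the standard library are available. Lean on these libraries where they do the work, as an engineer would, in place of code of your own. Each camera call takes 0.05 s, during which the arm holds its last target. There are 200 camera calls.

### The job

Pull the sprung pusher of the jar rack back by its handle, hook the handle in the hold-back notch and let go of it; then set both small jam jars upright in the track, without dropping them. Unhook the handle and ease the pusher up against the jars without letting it snap, so that they stand closed up against the front stop. Handle everything gently, feel for the notch rather than forcing the handle against the strip beside its slot, and leave the shaker, the mug and the pan where they are.

Things in the scene. Friction and masses are not known exactly. Their poses are not given: they have to be found in the camera images.
- rack: Fixed aluminium rack. Origin on the table under the track's centre line; z up, y = feed axis. At -y the front stop (34 mm high, inner face y = -130 mm); from it to y = -5 mm the open track: floor 4 mm above the table, side walls with inner faces at x = -25 and +25 mm, 4 mm thick, tops 24 mm up. From y = -5 to 166 mm the spring housing, x = -27.5 to 45 mm, deck 36 mm up.
- stop_foot (a point): Point on the rack at the foot of the front stop's inner face, on the track's centre line and floor (rack x = 0, y = -130 mm, 4 mm above the table). Axes as the rack's.
- slot_start (a point): Handle's slot, along rack y at x = 0 in the housing deck; this point (rack x = 0, y = 10 mm, 44 mm up) is where the handle stands at pull 0. A dark steel strip on the deck (top 44 mm up) forms the slot's +x edge, 1.5 mm beside the handle's 12 mm post, and blocks the handle sideways except at one notch. Over 25 N of the handle on the strip is forcing it.
- housing_top (a point): Point on the deck (rack x = 0, y = 70 mm, 36 mm up). Hold-back notch: a 17 mm long cut in the strip's edge towards +x. The strip is adjustable: the notch's far end is met at a pull between 86 and 116 mm, different every time, unmeasured, the lip 5 mm before it: feel for it with light side pressure. 14 mm deep; let go in it, the spring draws the handle on to the lip and it stays.
- follower (a joint): Pull of the pusher (m): 0 = forward, grows to rack +y, at most 0.12. Spring: about 4 N at 0, 8 N at 0.1; let go free it snaps home (keep below 0.6 m/s). Pusher: white plate 8 mm thick, 43 mm wide, top 43 mm above the table, face at rack y = -106 mm + this value, low push rod behind. Both jars closed up between it and the front stop: about 0.064.
- handle (a joint): Sideways shift of the handle on the pusher (m), 0 = in the straight slot, 0.014 = fully in the hold-back notch, towards the rack's +x. It has light friction (about 1 N) and no spring.
- handle_grip (a point): Centre of the handle's grip: an upright black block, 14 by 14 mm and 34 mm tall (from 52 to 86 mm above the table), on a steel post 12 mm in diameter. At rack x = value of handle, y = 10 mm + value of follower, 69 mm above the table. Axes as the rack's.
- jar_a_mid (a point): Centre, half-way up, of a small amber glass jam jar with a pale paper label and a flat steel lid: round, 44 mm in diameter up to 50 mm, lid 41 mm in diameter, 60 mm tall in all, about 110 g. It stands upright on the table at the start; in the track its centre is 34 mm above the table.
- jar_b_mid (a point): Centre, half-way up, of the second jam jar, the same as the first. Which jar stands at which end of the track does not matter.
- shaker: Bystander: waisted steel salt shaker with a domed top, 50 mm across the foot, 76 mm tall, origin under its foot.
- mug: Bystander: white mug, 80 mm in diameter, 90 mm tall, handle at its +y, origin under its foot.
- pan: Bystander: small empty steel food pan, 176 by 162 mm, 65 mm deep, origin under its floor.

How it is judged:
On the way, in this order (a step that is already met when the one before it is completed fails the run):
1. the pusher is pulled back, hooked in the notch and let go, with no jar in the track yet (value of joint follower above 0.076 m and value of joint handle above 0.008 m and contact force between the fingers and handle below 0.1 N and not (horizontal distance between jar_a_mid and stop_foot below 0.13 m and x of jar_a_mid in the frame of rack between -0.02 and 0.02 m) and not (horizontal distance between jar_b_mid and stop_foot below 0.13 m and x of jar_b_mid in the frame of rack between -0.02 and 0.02 m)), for 0.2 s.
2. both jars stand upright in the track while the pusher is still hooked back (value of joint follower above 0.076 m and value of joint handle above 0.008 m and x of jar_a_mid in the frame of rack between -0.004 and 0.004 m and y of jar_a_mid in the frame of rack between -0.115 and -0.03 m and z of jar_a_mid in the frame of rack between 0.03 and 0.038 m and angle between each of jar_a_mid, jar_b_mid's own z axis and vertical below 0.1 rad and x of jar_b_mid in the frame of rack between -0.004 and 0.004 m and y of jar_b_mid in the frame of rack between -0.115 and -0.03 m and z of jar_b_mid in the frame of rack between 0.03 and 0.038 m), for 0.2 s.
At the end, for the whole second after the job is handed in: Both jars upright (0.1 rad) on the track floor (centres 30-38 mm up) and centre line (4 mm), closed up on the front stop: pusher at 60.5-67.5 mm, pressing on a jar with over 1.5 N, handle under 4 mm sideways, all at rest (x of jar_a_mid in the frame of rack between -0.004 and 0.004 m and y of jar_a_mid in the frame of rack between -0.115 and -0.03 m and z of jar_a_mid in the frame of rack between 0.03 and 0.038 m and angle between each of jar_a_mid, jar_b_mid's own z axis and vertical below 0.1 rad and x of jar_b_mid in the frame of rack between -0.004 and 0.004 m and y of jar_b_mid in the frame of rack between -0.115 and -0.03 m and z of jar_b_mid in the frame of rack between 0.03 and 0.038 m and value of joint follower between 0.0605 and 0.0675 m and value of joint handle below 0.004 m and velocity of joint follower between -0.01 and 0.01 m/s and (contact force between follower and jar_a above 1.5 N or contact force between follower and jar_b above 1.5 N) and linear speed of each of jar_a, jar_b below 0.02 m/s); the robot touches nothing.
It fails at once if the handle is forced against the strip or its notch (over 25 N) (contact force between handle and rack above 25 N).
It fails at once if the pusher snaps forward (over 0.6 m/s) (velocity of joint follower below -0.6 m/s).
It fails at once if a jar is let fall (over 0.6 m/s out of the fingers) ((linear speed of jar_a above 0.6 m/s and contact force between the fingers and jar_a below 0.1 N) or (linear speed of jar_b above 0.6 m/s and contact force between the fingers and jar_b below 0.1 N)).
It fails at once if a jar is pressed hard on the rack (over 30 N) (contact force between any of jar_a, jar_b and rack above 30 N).
It fails at once if the shaker, the mug or the pan is shifted by more than 20 mm (distance of any of shaker, mug, pan from where it was at the start of the episode above 0.02 m).
It also fails if it takes over 72 s, if anything falls off the work surface, if the arm or the gripper's body presses on something with over 40 N, if the wrist force passes 120 N, or if a joint passes its speed limit or range.

## Working session

There is one attempt and no reset: what is moved stays moved. The work goes in short steps, Python scripts to look and compute and a shell command to move; the robot and the scene stay as the last step left them, time stands still between calls to the robot, and variables do not carry over. Pictures are saved under pics/ and viewed, at most 10 in all, crops included, and the job is handed in when it is done.

```bash
mkdir -p pics; python3 - <<'E'
from plant import ctrl
import cv2,pickle
d={}
for n in ("scene","side"):
    s=ctrl.snapshot(n); d[n]=s; cv2.imwrite(f"pics/{n}0.png",s["image"]); print(n,s["K"],s["k1"],s["eye"],s["orientation"])
pickle.dump(d,open("s0.pkl","wb"))
print(ctrl.state())
E
```

```text
scene [[476.7444271    0.         313.10466979]
 [  0.         476.7444271  199.35733067]
 [  0.           0.           1.        ]] -0.12436508629196266 [ 1.06907095 -0.76031067  0.78375811] [-2.22123881  0.01030133  0.57429701]
side [[502.50878659   0.         311.26016761]
 [  0.         502.50878659 193.07670422]
 [  0.           0.           1.        ]] -0.1581003873074223 [0.4401717  1.006173   0.88797736] [-2.23858753 -0.01243892 -2.99291059]
{'t': 0.1, 'qpos': array([ 1.50617367,  0.50177066, -0.42675289,  1.55135119,  0.22080944,
        1.13828167, -0.21025986]), 'qd': array([ 0.00025532, -0.0026087 , -0.00134544, -0.00360822,  0.00183616,
       -0.00072174, -0.00017798]), 'joint_efforts': array([-1.15682304e-02, -5.67879510e+01, -5.83885700e+00, -2.79917800e+01,
       -6.91131502e-02,  2.40786391e-02,  2.02143821e-05]), 'position': array([ 0.20901949, -0.61482443,  0.23376445]), 'ee_rot': array([-3.13983113e+00, -3.49774245e-05,  3.27868304e-01]), 'force': array([ 0.46987126, -0.90823436,  0.00240578]), 'moment': array([ 0.02036808, -0.02320061,  0.01731597]), 'grasp_force': 0.0, 'grip_width': 0.09171204472206809}
```

View pics/scene0.png

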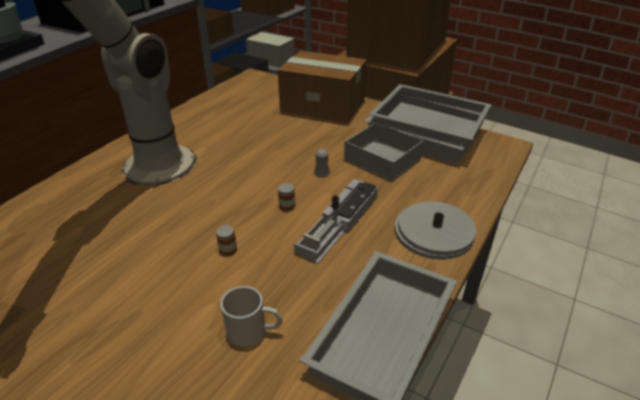

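View pics/side0.png

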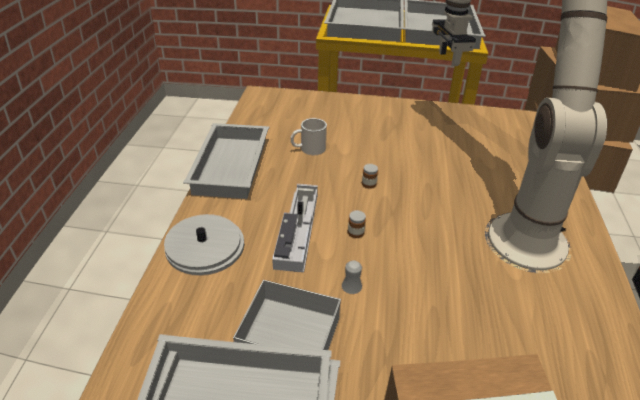

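The scene view shows the rack around (337,220), the jars at (286,197) and (227,240), the shaker at (321,162) and the mug at (245,317). The side view shows the rack around (297,227), the jars at (357,223) and (370,176), and the shaker at (352,277). I'll enlarge both.

```bash
python3 - <<'E'
import cv2
a=cv2.imread("pics/scene0.png")[140:270,200:390]; b=cv2.imread("pics/side0.png")[150:300,255:395]
for n,i,k in(("a",a,4),("b",b,4)):
    i=cv2.convertScaleAbs(i,alpha=1.6); cv2.imwrite(f"pics/crop_{n}.png",cv2.resize(i,None,fx=k,fy=k,interpolation=cv2.INTER_CUBIC))
E
```

```text
(no output)
```

View pics/crop_a.png

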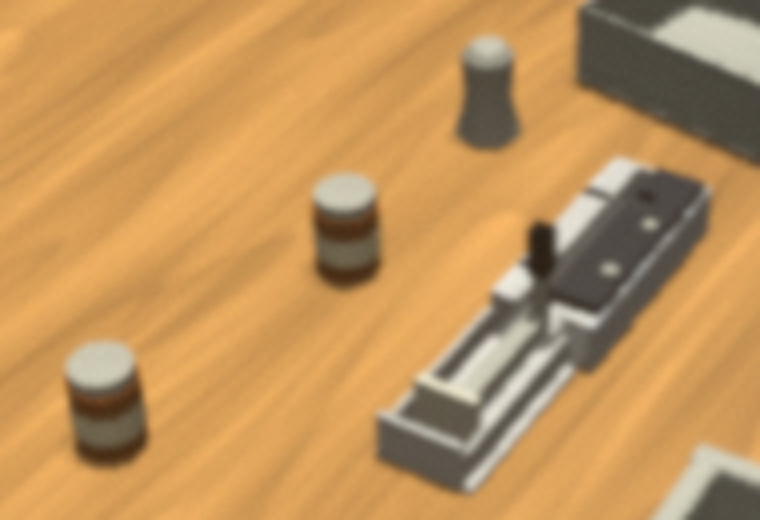

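View pics/crop_b.png

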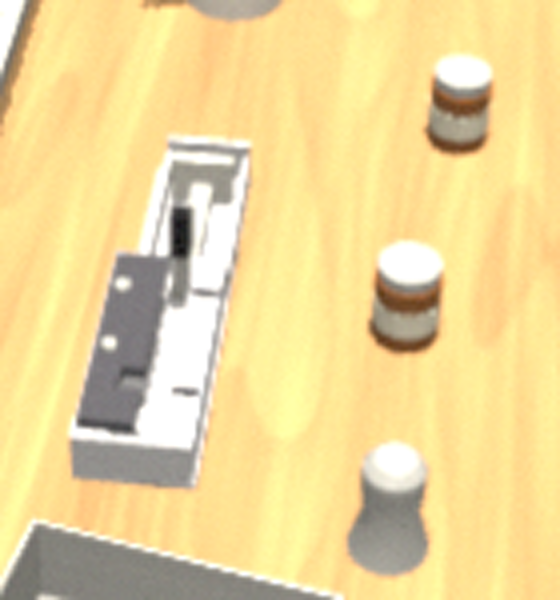

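```bash
cat > h.py <<'E'
import numpy as np, cv2, pickle
from scipy.spatial.transform import Rotation as R
from scipy.optimize import least_squares
def proj(s,P,eye=None,Rm=None):
    P=np.atleast_2d(P)
    if eye is None: eye=s["eye"]; Rm=R.from_euler("xyz",s["orientation"]).as_matrix()
    c=(P-eye)@Rm
    return cv2.projectPoints(c,np.zeros(3),np.zeros(3),s["K"],np.array([s["k1"],0,0,0.]))[0][:,0]
E
python3 - <<'E'
from h import *
d=pickle.load(open("s0.pkl","rb"))
o={"scene":(200,140),"side":(255,150)}
rk={"scene":[((0,10,69),(541,250)),((-21.5,-106,43),(415,385)),((21.5,-106,43),(477,409)),((-27.5,-5,36),(495,292)),((45,-5,0),(585,370)),((-27.5,166,36),(618,158)),((45,166,36),(709,190))],
"side":[((0,10,69),(181,231)),((45,166,0),(73,475)),((-27.5,166,0),(192,486)),((45,166,36),(73,433)),((-27.5,166,36),(200,437)),((-27.5,-5,36),(218,292))]}
def res(p):
    r=[]
    M=R.from_euler("z",p[2]).as_matrix()
    for n,l in rk.items():
        P=np.array([a for a,_ in l])/1e3@M.T+[p[0],p[1],0]
        q=np.array([b for _,b in l])/4+o[n]
        r.append((proj(d[n],P)-q).ravel())
    return np.concatenate(r)
for y0 in(0,1.57,3.14,-1.57):
    f=least_squares(res,[.6,0,y0],loss="soft_l1"); print(f.x,f.cost)
    if y0==0 or f.cost<best.cost: best=f
print(np.round(res(best.x).reshape(-1,2),1).tolist())
for nm,z,a,b in(("jarA",.06,(345,190),(409,262)),("jarB",.06,(101,363),(462,74)),("shaker",.07,(488,48),(394,465))):
    g=lambda p:np.r_[(proj(d["scene"],[p[0],p[1],z])[0]-np.array(a)/4-o["scene"]),(proj(d["side"],[p[0],p[1],z])[0]-np.array(b)/4-o["side"])]
    f=least_squares(g,[.6,0]); print(nm,f.x,np.round(f.fun,1))
x,y,w=best.x
M=R.from_euler("z",w).as_matrix()
print("handle",M@[0,.01,0]+[x,y,0])
E
```

```text
[0.60652812 0.03000691 0.05290837] 16.79281397823145
[0.60652812 0.03000691 0.05290841] 16.79281397822229
[0.60652812 0.03000691 6.33609372] 16.792813978223247
[0.60652812 0.03000691 0.05290841] 16.792813978222398
[[-0.4, 0.6], [-0.4, -0.5], [0.2, -0.4], [-1.7, 0.5], [1.4, 1.3], [-2.2, -0.3], [-0.7, -0.7], [-1.2, -0.6], [-0.2, 0.6], [0.1, 0.3], [-0.7, 0.6], [-1.9, 2.0], [0.7, -9.0]]
jarA [0.45826963 0.03929445] [-0.5 -0.  -0.4  0.4]
jarB [ 0.43686213 -0.17448929] [-0.3 -0.5 -0.4 -0.3]
shaker [0.45232146 0.22432156] [-0.3 -0.2 -0.3  0. ]
handle [0.60599929 0.03999292 0.        ]
```

Rack at about (0.6065, 0.030) with yaw 0.053; jar A is at (0.458, 0.039) and jar B at (0.437, -0.174). I'll turn the tool to the rack's yaw and move over the handle.

```bash
cat >> h.py <<'E'
def delta(t,yaw=None):
    from plant import ctrl
    s=ctrl.state(); M=R.from_euler("xyz",s["ee_rot"]).as_matrix()
    T=M if yaw is None else R.from_euler("xyz",[np.pi,0,yaw]).as_matrix()
    w=R.from_matrix(M.T@T).as_rotvec(degrees=True)
    print("t",round(s["t"],2),"pos",s["position"].round(4),"turn",w.round(2),"shift(after turn)",(T.T@(np.array(t)-s["position"])).round(4),"F",s["force"].round(1),"w",round(s["grip_width"],4),"g",round(s["grasp_force"],1))
def rack(p,c=(0.6065,0.0300,0.053)):
    return R.from_euler("z",c[2]).apply(p)+[c[0],c[1],0]
E
python3 -m creep '[[0,0,0,0,0,7.9,0],[0,0,0,0,0,7.9,0],[0.0308,-0.0452,0,0,0,0,0],[0.0308,-0.0452,0,0,0,0,0],[0.0308,-0.0452,0,0,0,0,0],[0.0308,-0.0452,0,0,0,0,0],[0.0308,-0.0452,0,0,0,0,0],[0.0308,-0.0452,0,0,0,0,0],[0.0308,-0.0452,0,0,0,0,0]]'
python3 -c "
from h import *
delta([.606,.04,.235],.053)"
```

```text
t: 1.23
position: [0.4086, -0.2865, 0.2346]
ee_rot: [3.142, 0.0, 0.052]
force: [0.7, 0.0, -0.1]
grip_width: 0.0922
grasp_force: 0.0
t 1.23 pos [ 0.4086 -0.2865  0.2346] turn [ 0.    0.01 -0.06] shift(after turn) [ 0.2144 -0.3156 -0.0004] F [ 0.7  0.  -0.1] w 0.0922 g 0.0
```

```bash
python3 -m creep '[[0.0306,-0.045,0,0,0,0,0],[0.0306,-0.045,0,0,0,0,0],[0.0306,-0.045,0,0,0,0,0],[0.0306,-0.045,0,0,0,0,0],[0.0306,-0.045,0,0,0,0,0],[0.0306,-0.045,0,0,0,0,0],[0.0306,-0.045,0,0,0,0,0],[0,0,0,0,0,0,0],[0,0,0,0,0,0,0]]'
python3 - <<'E'
from h import *
from plant import ctrl
s=ctrl.state(); w=ctrl.snapshot("wrist"); pickle.dump((s,w),open("w1.pkl","wb"))
print(w["mount"].round(3)); cv2.imwrite("pics/w1.png",w["image"])
delta([.606,.04,.235],.053)
E
```

```text
t: 2.35
position: [0.6051, 0.0373, 0.234]
ee_rot: [3.141, 0.002, 0.053]
force: [-0.2, -1.1, 0.3]
grip_width: 0.092
grasp_force: 0.0
[[ 0.    -0.963 -0.271  0.073]
 [ 1.     0.     0.    -0.001]
 [-0.    -0.271  0.963 -0.148]
 [ 0.     0.     0.     1.   ]]
t 2.4 pos [0.6051 0.0362 0.2341] turn [ 0.06  0.08 -0.12] shift(after turn) [ 0.0011 -0.0038 -0.0009] F [-0.1 -0.7  0.3] w 0.0915 g 0.0
```

View pics/w1.png

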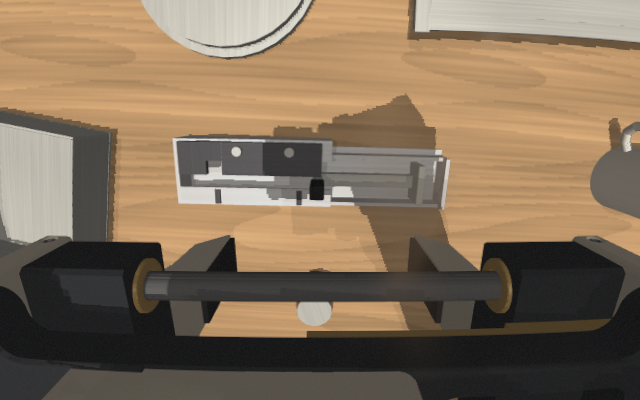

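```bash
python3 - <<'E'
from h import *
s,w=pickle.load(open("w1.pkl","rb"))
Mt=R.from_euler("xyz",s["ee_rot"]).as_matrix(); m=w["mount"]
Rm=Mt@m[:3,:3]; eye=Mt@m[:3,3]+s["position"]
l=[((45,166,36),(173,139)),((-27.5,166,36),(179,204)),((-27.5,-5,36),(331,206)),((45,-5,36),(332,140)),((0,10,86),(316,184))]
P=np.array([a for a,_ in l])/1e3;q=np.array([b for _,b in l])
f=least_squares(lambda p:(proj(w,rack(P,p),eye,Rm)-q).ravel(),[.606,.03,.053]); print(f.x,f.fun.reshape(-1,2).round(1).tolist())
f2=least_squares(lambda p:(proj(w,[p[0],p[1],.06],eye,Rm)[0]-(314,310)),[.46,.04]); print(f2.x)
h=rack([0,.01,0],f.x); print("h",h)
im=cv2.resize(cv2.convertScaleAbs(w["image"][125:220,165:465],alpha=1.3),None,fx=2.6,fy=2.6,interpolation=cv2.INTER_CUBIC);cv2.imwrite("pics/w1c.png",im)
E
```

```text
[0.60692058 0.03286629 0.05502832] [[-1.9, -0.7], [-0.1, -0.2], [0.6, -2.5], [-0.1, -3.0], [1.3, 5.9]]
[0.45885086 0.03972751]
h [0.60637057 0.04285115 0.        ]
```

View pics/w1c.png

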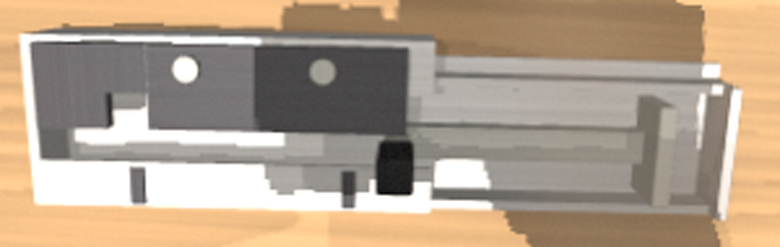

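```bash
python3 - <<'E'
from h import *
s,w=pickle.load(open("w1.pkl","rb"))
Mt=R.from_euler("xyz",s["ee_rot"]).as_matrix(); m=w["mount"]
Rm=Mt@m[:3,:3]; eye=Mt@m[:3,3]+s["position"]
l=[((45,166,36),(22,35)),((-27.5,166,36),(36,205)),((-27.5,-5,36),(430,212)),((45,-5,36),(435,40)),((0,10,69),(395,168)),((-29,-130,34),(718,216)),((29,-130,34),(728,88)),((21.5,-106,43),(641,98)),((-21.5,-106,43),(655,205))]
P=np.array([a for a,_ in l])/1e3;q=np.array([b for _,b in l])/2.6+(165,125)
for P_,q_ in((P,q),(P[:4],q[:4]),(P[:7],q[:7])):
    f=least_squares(lambda p:(proj(w,rack(P_,p),eye,Rm)-q_).ravel(),[.606,.03,.053],loss="soft_l1"); print(f.x,f.cost,(proj(w,rack(P,f.x),eye,Rm)-q).round(1).tolist(), rack([0,.01,0],f.x))
E
```

```text
[0.60362266 0.03361167 0.0379087 ] 25.823062138498557 [[-2.4, 0.2], [-1.1, 0.3], [-0.1, -0.2], [-0.5, -0.2], [-0.3, -0.7], [-0.3, 0.6], [1.8, -1.5], [15.3, 2.4], [6.0, 0.3]] [0.60324366 0.04360449 0.        ]
[0.60341533 0.03259255 0.0346347 ] 1.150942156373358 [[-1.4, -0.1], [-0.3, 0.0], [0.7, 0.0], [0.6, 0.1], [0.7, -0.5], [0.4, 1.2], [2.7, -0.9], [16.3, 3.0], [6.8, 0.9]] [0.60306906 0.04258656 0.        ]
[0.60328642 0.0330789  0.03465083] 3.817835622096223 [[-1.8, 0.1], [-0.7, 0.1], [0.3, 0.1], [0.1, 0.2], [0.2, -0.4], [-0.0, 1.2], [2.3, -0.8], [15.8, 3.1], [6.4, 1.0]] [0.60293998 0.04307289 0.        ]
```

```bash
sed -i 's/c=(0.6065,0.0300,0.053)/c=(0.6033,0.0330,0.035)/' h.py
python3 -m creep '[[-0.002,-0.0065,0.04,0,0,1,0],[0,0,0.045,0,0,0,0],[0,0,0.045,0,0,0,0],[0,0,0.03,0,0,0,0],[0,0,0.01,0,0,0,0.2],[0,0,0,0,0,0,0.4],[0,0,0,0,0,0,0.6]]' 15
python3 - <<'E'
from h import *
from plant import ctrl
delta(rack([0,.01,.061]),.035)
E
```

```text
t: 3.28
position: [0.6045, 0.0436, 0.0664]
ee_rot: [3.141, -0.003, 0.034]
force: [1.3, 0.5, 0.2]
grip_width: 0.0663
grasp_force: 0.0
t 3.27 pos [0.6045 0.0436 0.0664] turn [ 0.01 -0.15 -0.06] shift(after turn) [-0.0016  0.0006  0.0054] F [1.3 0.5 0.2] w 0.0663 g 0.0
```

```bash

python3 -m creep '[[-0.0015,0,0.004,0,0,0,0.7],[0,0,0,0,0,0,0.8],[0,0,0,0,0,0,0.9],[0,0,0,0,0,0,1],[0,0,0,0,0,0,1],[0,0,0,0,0,0,1]]' 15
python3 - <<'E'
from h import *
from plant import ctrl
delta(rack([0,.01,.061]),.035)
E
```

```text
t: 4.03
position: [0.6019, 0.0427, 0.0608]
ee_rot: [3.14, 0.0, 0.034]
force: [0.2, -3.4, 1.9]
grip_width: 0.0138
grasp_force: 15.0
t 4.03 pos [0.6019 0.0427 0.0608] turn [ 0.07  0.01 -0.07] shift(after turn) [ 0.001  -0.0002 -0.0002] F [ 0.2 -3.4  1.9] w 0.0138 g 15.0
```

```bash

python3 -m creep '[[0,-0.008,0,0,0,0,1],[0,-0.008,0,0,0,0,1],[0,-0.008,0,0,0,0,1],[0,-0.008,0,0,0,0,1],[0,-0.008,0,0,0,0,1],[0,-0.008,0,0,0,0,1],[0,-0.008,0,0,0,0,1],[0,-0.008,0,0,0,0,1],[0,-0.008,0,0,0,0,1],[0,0,0,0,0,0,1]]'
python3 -c "
from h import *
delta(rack([0,.01,.061]),.035)"
```

```text
t: 5.28
position: [0.5998, 0.114, 0.0608]
ee_rot: [3.139, -0.0, 0.034]
force: [0.4, -6.4, 1.5]
grip_width: 0.0142
grasp_force: 15.0
t 5.28 pos [0.5998 0.114  0.0608] turn [ 0.16 -0.01 -0.08] shift(after turn) [ 0.0007  0.071  -0.0002] F [ 0.4 -6.4  1.5] w 0.0142 g 15.0
```

```bash

python3 -m creep '[[0,-0.006,0,0,0,0,1],[0.002,0,0,0,0,0,1],[0.001,0,0,0,0,0,1]]'
python3 -c "
from h import *
delta(rack([0,.01,.061]),.035)"
```

```text
t: 5.65
position: [0.6013, 0.1195, 0.0607]
ee_rot: [3.138, 0.002, 0.033]
force: [-4.7, -6.6, 6.8]
grip_width: 0.0139
grasp_force: 15.0
t 5.65 pos [0.6013 0.1195 0.0607] turn [ 0.21  0.14 -0.11] shift(after turn) [-0.0011  0.0765 -0.0003] F [-4.7 -6.6  6.8] w 0.0139 g 15.0
```

```bash

for i in 1 ; do python3 -m creep '[[0,-0.002,0,0,0,0,1],[0,-0.002,0,0,0,0,1]]' | sed -n '2p;4p'; python3 -m creep '[[0,-0.002,0,0,0,0,1],[0,0,0,0,0,0,1]]' | sed -n '2p;4p'; python3 -m creep '[[0,-0.002,0,0,0,0,1],[0,0,0,0,0,0,1]]' | sed -n '2p;4p'; done
```

```text
position: [0.6013, 0.1218, 0.0607]
force: [-4.0, -9.3, 7.1]
position: [0.6012, 0.1241, 0.0607]
force: [-2.7, -9.4, 6.9]
position: [0.6011, 0.126, 0.0607]
force: [-3.8, -9.4, 6.3]
```

```bash

python3 -m creep '[[0.0002,-0.002,0,0,0,0,1],[0,0,0,0,0,0,1]]' | sed -n '2p;4p'; python3 -m creep '[[0,-0.002,0,0,0,0,1],[0,0,0,0,0,0,1]]' | sed -n '2p;4p'; python3 -m creep '[[0,-0.002,0,0,0,0,1],[0,0,0,0,0,0,1]]' | sed -n '2p;4p';python3 -m creep '[[0,-0.002,0,0,0,0,1],[0,0,0,0,0,0,1]]' | sed -n '2p;4p'
```

```text
position: [0.6011, 0.1279, 0.0607]
force: [-4.2, -9.9, 6.9]
position: [0.601, 0.1298, 0.0606]
force: [-3.1, -8.9, 6.6]
position: [0.601, 0.1318, 0.0607]
force: [-3.7, -9.8, 6.5]
position: [0.6009, 0.1338, 0.0606]
force: [-3.7, -8.8, 6.2]
```

```bash

python3 -m creep '[[0.0002,-0.002,0,0,0,0,1],[0,0,0,0,0,0,1]]' | sed -n '2p;4p'; python3 -m creep '[[0,-0.002,0,0,0,0,1],[0,0,0,0,0,0,1]]' | sed -n '2p;4p'; python3 -m creep '[[0,-0.002,0,0,0,0,1],[0,0,0,0,0,0,1]]' | sed -n '2p;4p';python3 -m creep '[[0,-0.002,0,0,0,0,1],[0,0,0,0,0,0,1]]' | sed -n '2p;4p'
```

```text
position: [0.6009, 0.1357, 0.0606]
force: [-4.8, -10.6, 7.4]
position: [0.6008, 0.1376, 0.0606]
force: [-4.2, -9.4, 7.9]
position: [0.6008, 0.1396, 0.0606]
force: [-3.0, -9.2, 7.7]
position: [0.6007, 0.1416, 0.0607]
force: [-4.0, -10.5, 6.6]
```

```bash

python3 -m creep '[[0.0002,-0.002,0,0,0,0,1],[0,0,0,0,0,0,1]]' | sed -n '2p;4p'; python3 -m creep '[[0,-0.002,0,0,0,0,1],[0,0,0,0,0,0,1]]' | sed -n '2p;4p'; python3 -m creep '[[0,-0.002,0,0,0,0,1],[0,0,0,0,0,0,1]]' | sed -n '2p;4p';python3 -m creep '[[0,-0.002,0,0,0,0,1],[0,0,0,0,0,0,1]]' | sed -n '2p;4p'
```

```text
position: [0.6007, 0.1435, 0.0606]
force: [-3.8, -9.9, 7.9]
position: [0.601, 0.146, 0.0607]
force: [-3.7, -8.9, 7.3]
position: [0.6018, 0.1483, 0.0607]
force: [-0.4, -8.0, 4.4]
position: [0.6019, 0.1502, 0.0607]
force: [-0.8, -8.0, 3.0]
```

```bash

python3 -m creep '[[0.001,0.0015,0,0,0,0,1],[0.002,0,0,0,0,0,1]]' | sed -n '2p;4p'; python3 -m creep '[[0.002,0,0,0,0,0,1],[0.002,0,0,0,0,0,1]]' | sed -n '2p;4p'; python3 -m creep '[[0.002,0,0,0,0,0,1],[0.002,0,0,0,0,0,1]]' | sed -n '2p;4p'
```

```text
position: [0.6038, 0.1494, 0.0606]
force: [-4.4, -7.1, 6.3]
position: [0.608, 0.1506, 0.0607]
force: [-2.9, -5.5, 5.2]
position: [0.6121, 0.1507, 0.0607]
force: [-2.4, -5.3, 4.9]
```

```bash

python3 -m creep '[[0.001,0,0,0,0,0,1],[0.001,0,0,0,0,0,1]]' | sed -n '2p;4p'; python3 -m creep '[[0,0.002,0,0,0,0,1],[0,0.002,0,0,0,0,1],[0,0,0,0,0,0,1]]' | sed -n '2p;4p';  python3 -m creep '[[0,0.001,0,0,0,0,1],[0,0,0,0,0,0,1]]' | sed -n '2p;4p'
```

```text
position: [0.613, 0.1508, 0.0606]
force: [-7.4, -5.7, 9.9]
position: [0.6129, 0.1505, 0.0607]
force: [-4.7, 0.8, 4.5]
position: [0.6129, 0.1505, 0.0607]
force: [-5.4, 2.8, 3.4]
```

```bash

python3 -m creep '[[-0.001,-0.0005,0,0,0,0,1],[0,0,0,0,0,0,0.75],[0,0,0,0,0,0,0.6],[0,0,0,0,0,0,0.6],[0,0,0,0,0,0,0.5],[0,0,-0.05,0,0,0,0.5],[0,0,-0.05,0,0,0,0.5],[0,0,-0.03,0,0,0,0.2],[0,0,0,0,0,0,0]]'
python3 - <<'E'
from h import *
from plant import ctrl
w=ctrl.snapshot("wrist"); cv2.imwrite("pics/w2.png",cv2.resize(w["image"],None,fx=1.25,fy=1.25))
delta([.4585,.0395,.2],.035)
E
```

```text
t: 12.15
position: [0.6158, 0.149, 0.194]
ee_rot: [-3.141, -0.006, 0.034]
force: [0.3, -0.5, -0.0]
grip_width: 0.0616
grasp_force: 0.0
t 12.2 pos [0.6146 0.1484 0.1919] turn [-0.   -0.15 -0.04] shift(after turn) [-0.1598  0.1034 -0.0081] F [ 0.5 -0.4 -1. ] w 0.0653 g 0.0
```

View pics/w2.png

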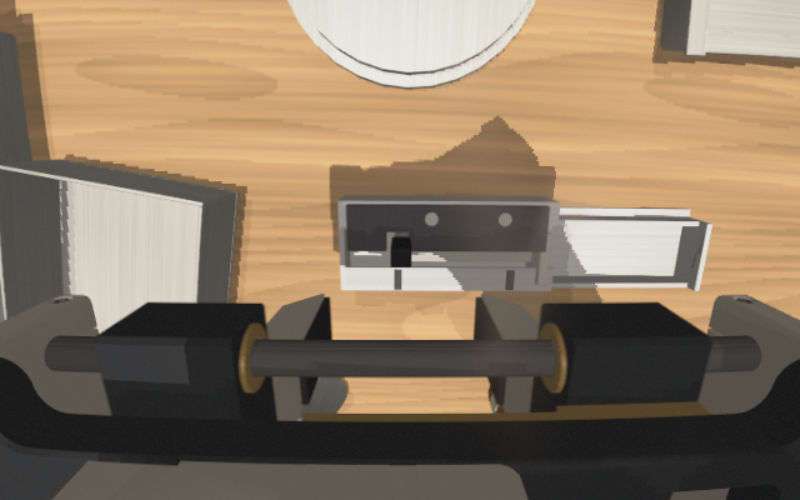

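Picture 7 shows the black grip sitting in the notch at (400,250), with the pusher held back at (545,265), so it's hooked. Next I check joint 7 to choose which way to turn.

```bash

python3 -m creep '[[-0.032,0.0207,0,0,0,0,0],[-0.032,0.0207,0,0,0,0,0],[-0.032,0.0207,0,0,0,0,0],[-0.032,0.0207,0,0,0,0,0],[-0.032,0.0207,0,0,0,0,0],[0,0,0,0,0,0,0]]'
python3 - <<'E'
from h import *
from plant import ctrl
print(ctrl.state()["qpos"].round(2))
delta([.4585,.0395,.2],.035)
delta([.4585,.0395,.033],.035-np.pi/2)
E
```

```text
t: 12.95
position: [0.4542, 0.0369, 0.1891]
ee_rot: [3.14, 0.004, 0.032]
force: [1.2, 0.3, -1.3]
grip_width: 0.0918
grasp_force: 0.0
[ 0.5   0.25 -0.72  2.05  0.21  0.91 -1.87]
t 12.95 pos [0.4542 0.0369 0.1891] turn [ 0.12  0.26 -0.19] shift(after turn) [ 0.0044 -0.0025 -0.0109] F [ 1.2  0.3 -1.3] w 0.0918 g 0.0
t 12.95 pos [0.4542 0.0369 0.1891] turn [ 0.29  0.11 89.81] shift(after turn) [-0.0025 -0.0044  0.1561] F [ 1.2  0.3 -1.3] w 0.0918 g 0.0
```

```bash

python3 -m creep '[[0,0,0,0,0,10,0],[0,0,0,0,0,10,0],[0,0,0,0,0,10,0],[0,0,0,0,0,10,0],[0,0,0,0,0,10,0],[0,0,0,0,0,10,0],[0,0,0,0,0,10,0],[0,0,0,0,0,10,0],[0,0,0,0,0,10,0],[0,0,0,0,0,0,0]]'
python3 - <<'E'
from h import *
from plant import ctrl
print(ctrl.state()["qpos"].round(2))
delta([.4585,.0395,.033],.035-np.pi/2)
E
```

```text
t: 14.2
position: [0.4466, 0.0368, 0.1705]
ee_rot: [3.087, 0.018, -1.065]
force: [0.1, 0.5, -0.1]
grip_width: 0.0916
grasp_force: 0.0
[-0.74  0.28  0.69  2.08 -0.21  0.91 -2.56]
t 14.2 pos [0.4466 0.0368 0.1705] turn [ 3.32  0.24 26.97] shift(after turn) [-0.0023 -0.012   0.1375] F [ 0.1  0.5 -0.1] w 0.0916 g 0.0
```

```bash

python3 -m creep '[[0,0,-0.02,0,0,0,0],[0,0,0,0,0,-10.2,0],[0,0,0,0,0,-10.2,0],[0,0,0,0,0,-10.2,0],[0,0,0,0,0,-10.2,0],[0,0,0,0,0,-10.2,0],[0,0,0,0,0,-10.2,0],[0,0,0,0,0,-10.2,0],[0,0,0,0,0,-10.2,0],[0,0,0,0,0,-10.2,0]]' | sed -n '2,3p'
python3 -m creep '[[0,0,0,0,0,-10.2,0],[0,0,0,0,0,-10.2,0],[0,0,0,0,0,-10.2,0],[0,0,0,0,0,-10.2,0],[0,0,0,0,0,-10.2,0],[0,0,0,0,0,-10.2,0],[0,0,0,0,0,0,0]]'| sed -n '2,3p'
python3 - <<'E'
from h import *
from plant import ctrl
print(ctrl.state()["qpos"].round(2))
delta([.4585,.0395,.033],.035+np.pi/2)
E
```

```text
position: [0.4478, 0.0356, 0.1908]
ee_rot: [-3.118, 0.051, 0.542]
position: [0.4478, 0.0355, 0.191]
ee_rot: [-3.086, 0.005, 1.601]
[-0.43  0.21  0.33  2.06 -0.08  0.95 -0.03]
t 16.32 pos [0.4478 0.0355 0.191 ] turn [-3.21  0.26 -0.3 ] shift(after turn) [0.0036 0.0108 0.158 ] F [-0.4 -0.1 -1.2] w 0.0915 g 0.0
```

```bash

python3 -m creep '[[0,0,0,-3.2,0.3,-0.3,0],[0.0036,0.0108,0.02,0,0,0,0],[0,0,0.04,0,0,0,0],[0,0,0.04,0,0,0,0],[0,0,0,0,0,0,0]]'
python3 - <<'E'
from h import *
from plant import ctrl
s=ctrl.state();w=ctrl.snapshot("wrist"); cv2.imwrite("pics/w3.png",cv2.resize(w["image"],None,fx=1.25,fy=1.25));pickle.dump((s,w),open("w3.pkl","wb"))
delta([.4585,.0395,.033],.035+np.pi/2)
E
```

```text
t: 16.95
position: [0.4555, 0.0394, 0.0887]
ee_rot: [-3.135, 0.0, 1.604]
force: [0.5, 0.6, -0.0]
grip_width: 0.0919
grasp_force: 0.0
t 17.0 pos [0.4572 0.0394 0.0904] turn [-0.21 -0.02 -0.11] shift(after turn) [0.     0.0013 0.0574] F [-0.1  0.6  0.1] w 0.0921 g 0.0
```

View pics/w3.png

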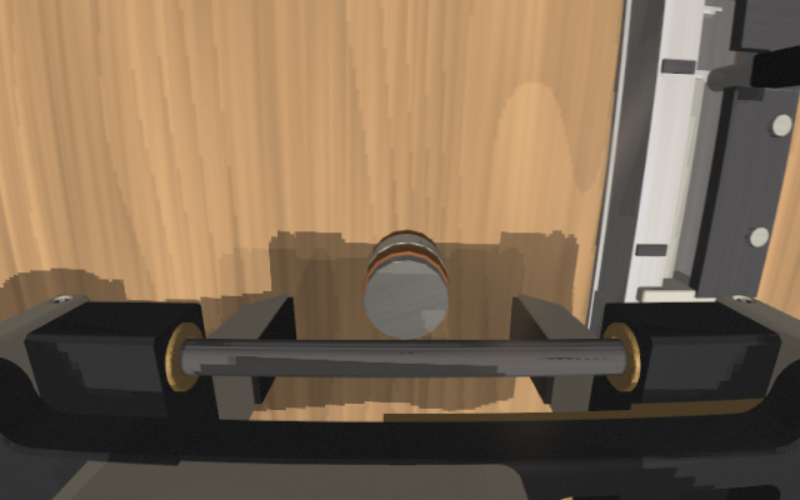

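The lid at (406,297) is centred between the fingers. I'll lower and grip.

```bash

python3 -m creep '[[0,0.0013,0.03,0,0,0,0],[0,0,0.02,0,0,0,0],[0,0,0.0065,0,0,0,0.2],[0,0,0,0,0,0,0.35],[0,0,0,0,0,0,0.42],[0,0,0,0,0,0,0.48],[0,0,0,0,0,0,0.6],[0,0,0,0,0,0,0.6],[0,0,0,0,0,0,0.6],[0,0,0,0,0,0,0.6]]' 12
python3 - <<'E'
from h import *
delta(rack([0,-.105,.15]),.035+np.pi/2)
E
```

```text
t: 18.25
position: [0.4595, 0.0398, 0.0348]
ee_rot: [-3.141, -0.001, 1.606]
force: [-1.8, 0.5, 6.1]
grip_width: 0.0436
grasp_force: 12.0
t 18.25 pos [0.4595 0.0398 0.0348] turn [-0.03 -0.05  0.01] shift(after turn) [-0.1168  0.1435 -0.1152] F [-1.8  0.5  6.1] w 0.0436 g 12.0
```

```bash

python3 -m creep '[[0,0,-0.02,0,0,0,0.6],[0,0,-0.04,0,0,0,0.6],[-0.0146,0.0179,0,0,0,0,0.6],[-0.0194,0.0239,0,0,0,0,0.6],[-0.0194,0.0239,0,0,0,0,0.6],[-0.0194,0.0239,0,0,0,0,0.6],[-0.0194,0.0239,0,0,0,0,0.6],[-0.0146,0.0179,0,0,0,0,0.6],[-0.008,0.010,0,0,0,0,0.6],[0,0,0,0,0,0,0.6]]'
python3 - <<'E'
from h import *
from plant import ctrl
s=ctrl.state();w=ctrl.snapshot("wrist"); cv2.imwrite("pics/w4.png",cv2.resize(w["image"],None,fx=1.25,fy=1.25));pickle.dump((s,w),open("w4.pkl","wb"))
delta(rack([0,-.105,.04]),.035+np.pi/2)
E
```

```text
t: 19.5
position: [0.6048, -0.0706, 0.094]
ee_rot: [-3.141, -0.0, 1.605]
force: [0.6, -0.8, -1.7]
grip_width: 0.0439
grasp_force: 12.0
t 19.55 pos [ 0.6041 -0.0697  0.0939] turn [-0.1  -0.06  0.01] shift(after turn) [-0.0023  0.0028  0.0539] F [-0.6  0.2 -1.2] w 0.0434 g 12.0
```

View pics/w4.png

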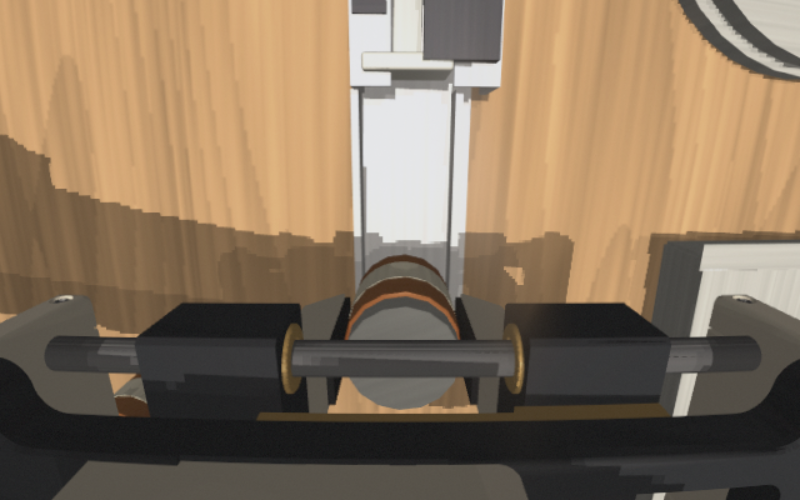

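```bash
python3 - <<'E'
from h import *
s,w=pickle.load(open("w4.pkl","rb"))
print(w["K"][0,2])
Mt=R.from_euler("xyz",s["ee_rot"]).as_matrix(); m=w["mount"]
Rm=Mt@m[:3,:3]; eye=Mt@m[:3,3]+s["position"]
l=[((-27.5,-5,36),(351,86)),((45,-5,36),(501,87))]
P=np.array([a for a,_ in l])/1e3;q=np.array([b for _,b in l])/1.25
E=[(-.029,353.5,230),(.029,468,230),(-.025,361,230),(.025,450,230)]
def res(p):
    r=list((proj(w,rack(P,p),eye,Rm)-q).ravel())
    for i,(x,u,v) in enumerate(E):
        z=.024
        yy=np.linspace(-.13,0,60); L=proj(w,rack(np.c_[0*yy+x,yy,0*yy+z],p),eye,Rm)
        r.append(np.interp(v/1.25,L[::-1,1][::-1] if L[0,1]<L[-1,1] else L[::-1,1],L[:,0] if L[0,1]<L[-1,1] else L[::-1,0])-u/1.25)
    return np.array(r)
f=least_squares(res,[.6033,.033,.035],diff_step=1e-4,loss="soft_l1"); print(f.x,res(f.x).round(1))
g=least_squares(lambda p:proj(w,[p[0],p[1],.094+.011+.0142],eye,Rm)[0]-np.array([404,350])/1.25,[.6,-.07]);print("held lid",g.x)
print(rack([0,-.105,0],f.x),rack([0,-.105,0]), s["position"])
E
```

```text
321.853437719975
[0.60371384 0.03348552 0.03014701] [-0.7 -0.   0.6  0.1  0.2 -6.9  0.   1.6]
held lid [ 0.60528382 -0.06502101]
[ 0.60687879 -0.07146677  0.        ] [ 0.60697425 -0.07193569  0.        ] [ 0.60478731 -0.07059136  0.09400551]
```

```bash

python3 -m creep '[[-0.0023,0.0028,0,0,0,0,0.6],[0,0,0.02,0,0,0,0.6],[0,0,0.015,0,0,0,0.6],[0,0,0.008,0,0,0,0.6],[0,0,0.004,0,0,0,0.6],[0,0,0,0,0,0,0.6]]'
python3 - <<'E'
from h import *
delta(rack([0,-.105,.0388]),.035+np.pi/2)
E
```

```text
t: 20.3
position: [0.6076, -0.0723, 0.0471]
ee_rot: [-3.141, -0.001, 1.606]
force: [0.6, -0.3, -0.9]
grip_width: 0.0439
grasp_force: 12.0
t 20.3 pos [ 0.6076 -0.0723  0.0471] turn [-0.05 -0.03  0.  ] shift(after turn) [ 0.0004 -0.0006  0.0083] F [ 0.6 -0.3 -0.9] w 0.0439 g 12.0
```

```bash

python3 -m creep '[[0,0,0.004,0,0,0,0.6],[0,0,0.002,0,0,0,0.6],[0,0,0.001,0,0,0,0.6],[0,0,0,0,0,0,0.6]]' | sed -n '2p;4p'
python3 -m creep '[[0,0,0.001,0,0,0,0.6],[0,0,0.0005,0,0,0,0.6],[0,0,0,0,0,0,0.6]]'| sed -n '2p;4p'
```

```text
position: [0.6077, -0.0723, 0.0404]
force: [-0.0, 0.0, -1.4]
position: [0.6077, -0.0722, 0.0389]
force: [0.0, -0.1, -0.3]
```

```bash

python3 -m creep '[[0,0,0.0003,0,0,0,0.5],[0,0,0,0,0,0,0.42],[0,0,0,0,0,0,0.3],[0,0,0,0,0,0,0.15],[0,0,0,0,0,0,0.1],[0,0,-0.03,0,0,0,0],[0,0,-0.05,0,0,0,0],[0,0,-0.03,0,0,0,0]]'
python3 - <<'E'
from h import *
delta([.4369,-.1745,.13],.035+np.pi/2)
E
```

```text
t: 22.18
position: [0.6087, -0.0726, 0.151]
ee_rot: [3.14, -0.0, 1.606]
force: [0.3, -0.0, -0.3]
grip_width: 0.092
grasp_force: 0.0
t 22.18 pos [ 0.6087 -0.0726  0.151 ] turn [ 0.12 -0.02 -0.  ] shift(after turn) [-0.0958 -0.1753  0.021 ] F [ 0.3 -0.  -0.3] w 0.092 g 0.0
```

```bash

python3 -m creep '[[-0.02,-0.0365,0,0,0,0,0],[-0.02,-0.0365,0,0,0,0,0],[-0.02,-0.0365,0,0,0,0,0],[-0.02,-0.0365,0,0,0,0,0],[-0.0158,-0.0293,0,0,0,0,0],[0,0,0.03,0,0,0,0],[0,0,0.02,0,0,0,0],[0,0,0,0,0,0,0]]'
python3 - <<'E'
from h import *
from plant import ctrl
s=ctrl.state();w=ctrl.snapshot("wrist"); cv2.imwrite("pics/w5.png",cv2.resize(w["image"],None,fx=1.25,fy=1.25));pickle.dump((s,w),open("w5.pkl","wb"))
delta([.4369,-.1745,.033],.035+np.pi/2)
d=pickle.load(open("s0.pkl","rb"))["scene"]
print(least_squares(lambda p:proj(d,[p[0],p[1],.09])[0]-(243,300),[.6,-.3]).x)
E
```

```text
t: 23.18
position: [0.4346, -0.1739, 0.0977]
ee_rot: [-3.138, -0.001, 1.606]
force: [-0.2, 0.0, 0.7]
grip_width: 0.0917
grasp_force: 0.0
t 23.23 pos [ 0.4355 -0.1742  0.0985] turn [-0.1  -0.05 -0.  ] shift(after turn) [-0.0003  0.0014  0.0655] F [ 1.  -0.2  0. ] w 0.0919 g 0.0
[ 0.62639285 -0.33419427]
```

View pics/w5.png

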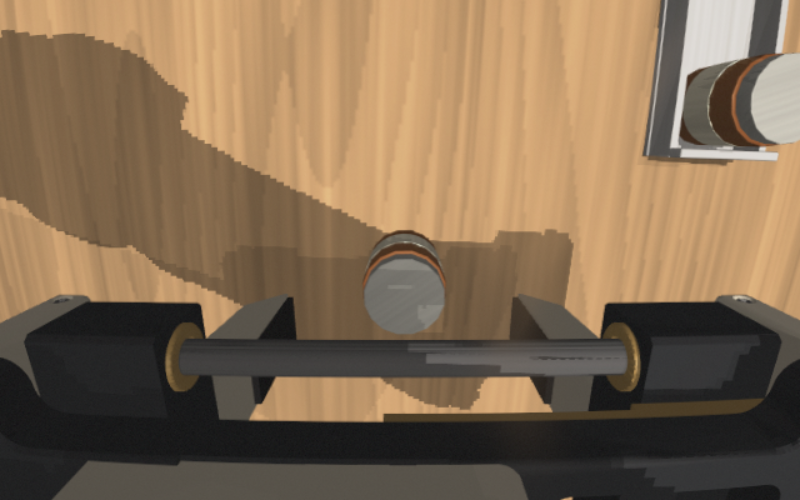

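Jar B's lid at (404,292) is centred between the fingers, and jar A stands upright in the track at upper right. I'll grip jar B.

```bash

python3 -m creep '[[0,0.0014,0.035,0,0,0,0],[0,0,0.022,0,0,0,0],[0,0,0.0075,0,0,0,0.2],[0,0,0,0,0,0,0.35],[0,0,0,0,0,0,0.42],[0,0,0,0,0,0,0.48],[0,0,0,0,0,0,0.6],[0,0,0,0,0,0,0.6],[0,0,0,0,0,0,0.6],[0,0,0,0,0,0,0.6]]' 12
python3 - <<'E'
from h import *
delta(rack([0,-.055,.12]),.035+np.pi/2)
E
```

```text
t: 24.48
position: [0.4374, -0.1741, 0.0345]
ee_rot: [-3.141, -0.001, 1.606]
force: [-0.6, 0.5, 6.3]
grip_width: 0.0434
grasp_force: 12.0
t 24.48 pos [ 0.4374 -0.1741  0.0345] turn [-0.01 -0.04  0.01] shift(after turn) [ 0.1462  0.1731 -0.0855] F [-0.6  0.5  6.3] w 0.0434 g 12.0
```

```bash

python3 -m creep '[[0,0,-0.025,0,0,0,0.6],[0,0,-0.035,0,0,0,0.6],[0,0,-0.0255,0,0,0,0.6],[0.0209,0.0247,0,0,0,0,0.6],[0.0261,0.0309,0,0,0,0,0.6],[0.0261,0.0309,0,0,0,0,0.6],[0.0261,0.0309,0,0,0,0,0.6],[0.0261,0.0309,0,0,0,0,0.6],[0.0209,0.0247,0,0,0,0,0.6],[0,0,0,0,0,0,0.6]]' | tail -1
python3 -m creep '[[0,0,0,0,0,0,0.6]]' | tail -1
python3 - <<'E'
from h import *
delta(rack([0,-.055,.0471]),.035+np.pi/2)
E
```

```text
grasp_force: 12.0
grasp_force: 12.0
t 25.85 pos [ 0.604  -0.0227  0.119 ] turn [-0.14  0.01 -0.01] shift(after turn) [0.0007 0.0013 0.0719] F [-0.3  0.4 -0.7] w 0.044 g 12.0
```

```bash

python3 -m creep '[[0.0007,0.001,0.015,0,0,0,0.6],[0,0,0.02,0,0,0,0.6],[0,0,0.02,0,0,0,0.6],[0,0,0.012,0,0,0,0.6],[0,0,0.005,0,0,0,0.6],[0,0,0,0,0,0,0.6],[0,0,0,0,0,0,0.6]]' |tail -1
python3 - <<'E'
from h import *
delta(rack([0,-.055,.0386]),.035+np.pi/2)
E
```

```text
grasp_force: 12.0
t 26.73 pos [ 0.6066 -0.0213  0.0483] turn [ 0.04 -0.03  0.01] shift(after turn) [-0.0007 -0.0014  0.0097] F [ 0.1 -0.3 -0.6] w 0.0434 g 12.0
```

```bash

python3 -m creep '[[0,-0.001,0.005,0,0,0,0.6],[0,0,0.002,0,0,0,0.6],[0,0,0.001,0,0,0,0.6],[0,0,0,0,0,0,0.6]]' | sed -n '2p;4p'
python3 -m creep '[[0,0,0.001,0,0,0,0.6],[0,0,0.0005,0,0,0,0.6],[0,0,0,0,0,0,0.6]]'| sed -n '2p;4p'
```

```text
position: [0.605, -0.0212, 0.0396]
force: [0.2, -0.3, -1.3]
position: [0.6051, -0.0212, 0.0386]
force: [-1.9, 0.5, 4.5]
```

```bash

python3 -m creep '[[0,0,-0.0005,0,0,0,0.5],[0,0,0,0,0,0,0.42],[0,0,0,0,0,0,0.3],[0,0,0,0,0,0,0.15],[0,0,0,0,0,0,0.1],[0,0,-0.03,0,0,0,0],[0,0,-0.05,0,0,0,0],[0,0,-0.04,0,0,0,0],[0,0,0,0,0,10,0],[0,0,0,0,0,10,0]]'|tail -1
python3 -m creep '[[0,0,0,0,0,10,0],[0,0,0,0,0,10,0],[0,0,0,0,0,10,0],[0,0,0,0,0,10,0],[0,0,0,0,0,10,0],[0,0,0,0,0,10,0],[0,0,0,0,0,10,0],[0,0,0,0,0,0,0]]'|tail -1
python3 - <<'E'
from h import *
from plant import ctrl
s=ctrl.state();w=ctrl.snapshot("wrist"); cv2.imwrite("pics/w6.png",cv2.resize(w["image"],None,fx=1.25,fy=1.25));pickle.dump((s,w),open("w6.pkl","wb"))
print(s["qpos"].round(2))
delta([.613,.1505,.15],.035)
E
```

```text
grasp_force: 0.0
grasp_force: 0.0
[-0.53  0.57  0.71  1.76 -0.44  0.98 -1.18]
t 29.9 pos [ 0.6049 -0.0211  0.1585] turn [-0.02  0.05  0.23] shift(after turn) [ 0.0141 -0.1712  0.0085] F [-0.1 -0.2  0.5] w 0.0919 g 0.0
```

View pics/w6.png

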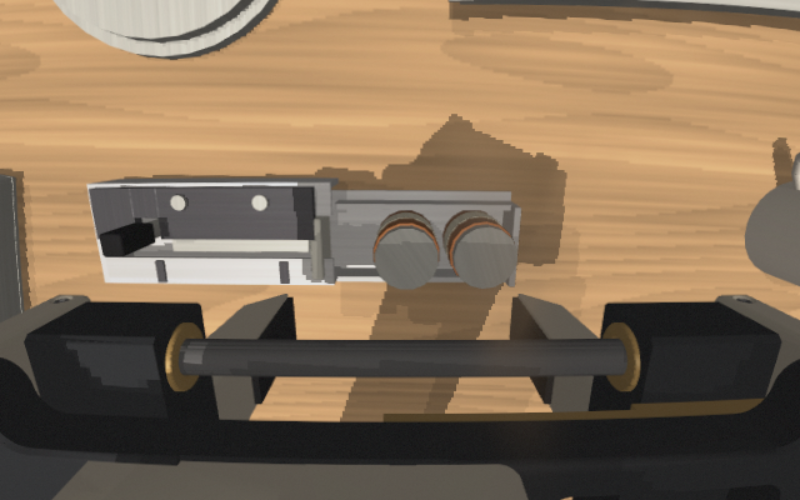

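Both jars stand upright in the track, with lids at (406,253) and (484,253), and the handle is still hooked. I'll go back to the handle.

```bash

python3 -m creep '[[0.003,-0.0342,0,0,0,0,0.2],[0.003,-0.0342,0,0,0,0,0.4],[0.003,-0.0342,0,0,0,0,0.55],[0.003,-0.0342,0,0,0,0,0.55],[0.003,-0.0342,0,0,0,0,0.55],[0,0,0,0,0,0,0.55],[0,0,0,0,0,0,0.55]]'|tail -1
python3 - <<'E'
from h import *
delta([.613,.1505,.061],.035)
E
```

```text
grasp_force: 0.0
t 30.77 pos [0.614  0.1492 0.1587] turn [0.01 0.03 0.09] shift(after turn) [-0.0009 -0.0014  0.0977] F [-0.2 -0.8 -0.2] w 0.0415 g 0.0
```

```bash

python3 -m creep '[[-0.0005,-0.0005,0.04,0,0,0,0.55],[0,0,0.035,0,0,0,0.55],[0,0,0.018,0,0,0,0.55],[0,0,0.004,0,0,0,0.6],[0,0,0,0,0,0,0.6]]' 15|sed -n '2p;4,6p'
python3 -m creep '[[0,0,0,0,0,0,0.8],[0,0,0,0,0,0,1],[0,0,0,0,0,0,1],[0,0,0,0,0,0,1]]' 15|sed -n '2p;4,6p'
```

```text
position: [0.6143, 0.1501, 0.0626]
force: [0.4, 0.4, 0.1]
grip_width: 0.0368
grasp_force: 0.0
position: [0.6139, 0.1506, 0.0624]
force: [-1.7, -0.3, 5.7]
grip_width: 0.014
grasp_force: 15.0
```

```bash

python3 -m creep '[[0,-0.001,0,0,0,0,1],[0,-0.001,0,0,0,0,1],[0,-0.001,0,0,0,0,1],[0,0,0,0,0,0,1]]' 20|sed -n '2p;4,6p'
```

```text
position: [0.6139, 0.1508, 0.0624]
force: [-1.7, -4.7, 6.2]
grip_width: 0.014
grasp_force: 20.0
```

```bash

python3 -m creep '[[0,-0.001,0,0,0,0,1],[0,-0.001,0,0,0,0,1],[0,-0.001,0,0,0,0,1],[0,0,0,0,0,0,1]]' 20|sed -n '2p;4,6p'
```

```text
position: [0.6138, 0.1518, 0.0623]
force: [-0.8, -8.0, 7.0]
grip_width: 0.0138
grasp_force: 20.0
```

```bash

python3 -m creep '[[0,-0.001,0,0,0,0,1],[-0.002,0,0,0,0,0,1],[-0.002,0,0,0,0,0,1]]' |sed -n '2p;4p'
python3 -m creep '[[-0.002,0,0,0,0,0,1],[-0.002,0,0,0,0,0,1],[-0.002,0,0,0,0,0,1]]' |sed -n '2p;4p'
python3 -m creep '[[-0.002,0,0,0,0,0,1],[0,0,0,0,0,0,1]]' |sed -n '2p;4p'
```

```text
position: [0.6106, 0.1527, 0.0624]
force: [1.4, -8.0, 3.3]
position: [0.6046, 0.1525, 0.0624]
force: [1.4, -9.2, 3.8]
position: [0.6023, 0.1524, 0.0624]
force: [0.1, -9.3, 4.7]
```

```bash

python3 -m creep '[[-0.002,0,0,0,0,0,1],[-0.001,0,0,0,0,0,1],[0,0,0,0,0,0,1]]' |sed -n '2p;4p'
python3 -m creep '[[0,0.003,0,0,0,0,1],[0,0.003,0,0,0,0,1],[0,0.003,0,0,0,0,1],[0,0,0,0,0,0,1]]' |sed -n '2p;4p'
```

```text
position: [0.5997, 0.1523, 0.0624]
force: [2.0, -9.3, 4.2]
position: [0.6, 0.1433, 0.0624]
force: [1.7, -8.1, 4.4]
```

```bash

python3 -m creep '[[0,0.003,0,0,0,0,1],[0,0.003,0,0,0,0,1],[0,0.003,0,0,0,0,1],[0,0.003,0,0,0,0,1],[0,0.003,0,0,0,0,1],[0,0.003,0,0,0,0,1],[0,0.003,0,0,0,0,1],[0,0.003,0,0,0,0,1],[0,0,0,0,0,0,1]]' |sed -n '2p;4p'
python3 -m creep '[[0,0.0015,0,0,0,0,1],[0,0.0015,0,0,0,0,1],[0,0.0015,0,0,0,0,1],[0,0.0015,0,0,0,0,1],[0,0,0,0,0,0,1]]' |sed -n '2p;4p'
```

```text
position: [0.6007, 0.1199, 0.0624]
force: [0.5, -8.1, 3.8]
position: [0.6009, 0.1144, 0.0624]
force: [0.8, -6.9, 4.2]
```

```bash

python3 -m creep '[[0,0.0015,0,0,0,0,1],[0,0.0015,0,0,0,0,1],[0,0.0015,0,0,0,0,1],[0,0,0,0,0,0,1]]' |sed -n '2p;4p'
python3 -m creep '[[0,0.001,0,0,0,0,1],[0,0.001,0,0,0,0,1],[0,0.001,0,0,0,0,1],[0,0,0,0,0,0,1]]' |sed -n '2p;4p'
python3 -m creep '[[0,0.001,0,0,0,0,1],[0,0.001,0,0,0,0,1],[0,0,0,0,0,0,1]]' |sed -n '2p;4p'
```

```text
position: [0.6009, 0.1103, 0.0624]
force: [1.1, -6.2, 4.0]
position: [0.601, 0.1077, 0.0624]
force: [0.1, -4.9, 4.6]
position: [0.6011, 0.1068, 0.0624]
force: [0.6, -5.0, 4.9]
```

```bash

python3 -m creep '[[0,0.001,0,0,0,0,1],[0,0.001,0,0,0,0,1],[0,0,0,0,0,0,1]]' |sed -n '2p;4p'
python3 -m creep '[[0,0.001,0,0,0,0,1],[0,0.001,0,0,0,0,1],[0,0,0,0,0,0,1]]' |sed -n '2p;4p'
```

```text
position: [0.6011, 0.1065, 0.0624]
force: [1.3, -2.3, 5.7]
position: [0.6011, 0.1064, 0.0624]
force: [1.1, 0.0, 4.7]
```

```bash

python3 -m creep '[[0,0,0,0,0,0,0.75],[0,0,0,0,0,0,0.65],[0,0,0,0,0,0,0.6],[0,0,0,0,0,0,0.55],[0,0,-0.04,0,0,0,0.55],[0,0,-0.05,0,0,0,0.55],[0,0,-0.03,0,0,0,0.3],[0,0.03,0,0,0,0,0],[0,0.03,0,0,0,0,0],[0,0,0,0,0,0,0]]'
python3 - <<'E'
from h import *
from plant import ctrl
w=ctrl.snapshot("wrist"); cv2.imwrite("pics/w7.png",cv2.resize(w["image"],None,fx=1.25,fy=1.25))
E
```

```text
t: 39.9
position: [0.6021, 0.041, 0.1821]
ee_rot: [3.141, 0.0, 0.03]
force: [-1.0, 0.1, 0.1]
grip_width: 0.0765
grasp_force: 0.0
```

View pics/w7.png

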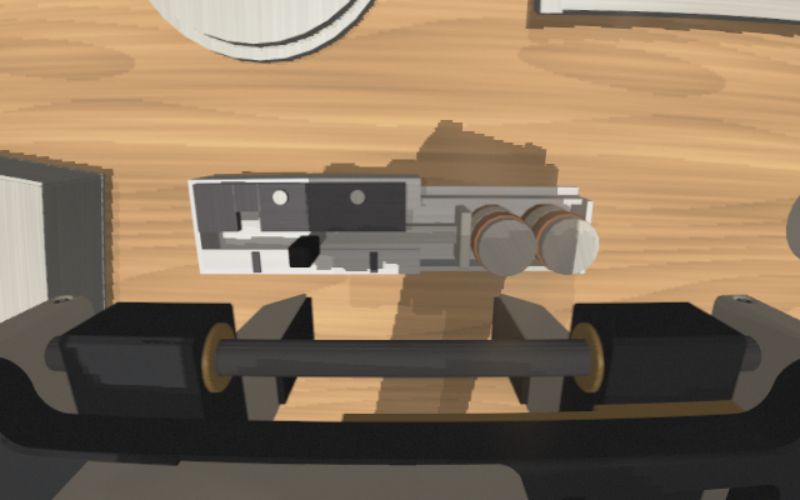

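The jars, lids at (504,245) and (567,245), stand upright and closed up between the pusher at (464,238) and the front stop. The handle is in the straight slot and the robot is clear. I've used all 10 pictures, so I'm handing in.

```bash
python3 -c "
from plant import ctrl
print(ctrl.job_done())"
```

```text
the job is handed in; nothing more can be done
None
```

I handed the job in at about 40 s of robot time: both jars looked upright and closed up against the front stop in the last picture, the pusher was eased home at about 64 mm pull, and the robot was clear, but no verdict came back.

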